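Set the length stop on the cut-off jig

TASK

Take the key out of its wooden holder and use it to turn the length stop's lock screw a quarter turn anticlockwise, so that the stop is loose. Slide the stop along its rail until it just meets the end of the turned spindle lying in the trough, without shifting the spindle, and turn the screw fully back with the key to lock the stop there. Put the key back upright in its holder, and leave the jar, bowl and hammer alone.

Things in the scene. Friction and masses are not known exactly. Their poses are not given: they have to be found in the camera images.
- jig: Fixed plywood cut-off jig, 140 (x) x 400 (y) x 18 mm; origin under its centre. On it, along y: a trough (33 mm wide, centred at x = -40, floor 18 mm and walls 30 mm above the bench), and an aluminium rail (18 mm wide, centred at x = +12, top at 52 mm).
- stop (a joint): Slide of the length stop along the rail, m. It grows as the stop travels to the jig's -y, towards the spindle; range 0 to 0.25. Locked, it does not give to a light push; loose, it slides with about 2 N, and can be drawn along with the key standing in the screw.
- stop_face (a point): Centre of the stop's working face, which looks to the jig's -y; on the spindle's axis, 33 mm above the bench. The stop is an aluminium plate lying across the jig, 124 (x) x 64 (y) x 14 mm, its top 67 mm above the bench, with a wooden foot 26 mm wide hanging into the trough; the face is flush with the -y edge of the plate.
- lock (a joint): Angle of the captive lock screw, rad, anticlockwise from above: 0 is locked (fully clockwise; slot across the rail), 1.6 is loose (slot along the rail). A cam under the plate grips the rail's side below about 0.6. Turning the slot takes up to about 0.15 N m.
- lock_slot (a point): Centre of the mouth of the screw's slot, 82 mm above the bench, 80 mm to the jig's +x and 32 mm to its +y from stop_face. x axis along the slot, z up; turns with the screw. The head is a dark steel rim of 29 mm diameter and 15 mm height on the plate; the slot is 8 mm wide, 21 mm long and 12 mm deep, closed at its ends by the rim.
- spindle: Loose turned wooden spindle, 120 mm long, 30 mm diameter at both ends, lying in the trough along its own y; 100 g. Origin under its middle.
- spindle_end (a point): Centre of the spindle's end face nearest the stop (its +y end).
- holder: Fixed dark wooden block, 75 x 75 x 60 mm high, with an upright through hole of 23 mm diameter in the middle of its top; origin under its centre. The key stands in it.
- key: Loose key, 116 mm tall, upright, 120 g. Origin at the centre of its lower tip, z up. From the tip: blade 17 mm long, 16 (x) x 5 (y) mm, its lowest 4 mm thinned to 14 x 3; round shank of 12 mm diameter; collar of 32 mm diameter from 45 to 50 mm above the tip, which rests on the holder's top; flat wooden handle 40 (x) x 18 (y) mm from 54 to 116 mm. In the holder the tip stands 15 mm above the bench.
- key_tip (a point): The key's origin: centre of the lower end of its blade.
- jar: Bystander: amber glass jar with steel cap, 64 mm diameter, 85 mm high. Origin under its centre.
- bowl: Bystander: small wooden bowl, 110 mm diameter, 45 mm high, beyond the jig. Origin under its centre.
- mallet: Bystander: hammer lying beyond the jig. Origin under its middle.
There are look-alikes about, which are no part of the job. Leave any blue or turquoise look-alike of the key alone. Leave any blue look-alike of the spindle alone.

How it is judged:
By the outcome, as a careful person would: the job done as asked, in the order asked, and still so for the second after the job is handed in, with the robot touching nothing.
It also fails if it takes over 59 s, if anything falls off the work surface, if the arm or the gripper's body presses on something with over 40 N, if the wrist force passes 120 N, or if a joint passes its speed limit or range.

ROBOT

A 7-joint arm with a two-finger parallel gripper is mounted at the origin on the work surface. World frame = base frame: x ahead of the robot, y to its left, z up, the work surface at z = 0. Lengths are in m, angles in rad, forces in N, time in s.
With the tool pointing down it reaches from about 0.35 to 0.9 m from the base axis. Payload 8.1 kg.
Tool frame: the origin (TCP) lies midway between the tips of the shut fingers; the grasp point (between the pads) lies behind it (env.grasp_offset is the z of the grasp point in the tool frame, in m); z points along the fingers, y is the line along which they close (so a half turn about z gives the same grasp; the last joint's range is limited). The gripper opens to 92 mm and grips with 3 to 60 N. Pads are 19 mm wide; open, the fingers measure 130 mm over their backs; the gripper's body (75 mm by 190 mm) begins 47 mm behind the grasp point.
Start: joints at [-0.103, 0.434, 0.025, 1.573, -0.012, 1.134, -0.075], TCP at [0.625, -0, 0.227] pointing down, gripper open.
Joint ranges: [-2.62, 2.62], [-0.44, 2.09], [-1.27, 1.32], [0.08, 2.57], [-1.32, 4.46], [0.12, 2], [-2.74, 2.74]. Speed limits (rad/s): [2.22, 2.22, 3.01, 3.01, 3.14, 3.14, 3.14].

INTERFACE

Orientations are given as a unit quaternion [w, x, y, z].
In Python, from bench import readout, optics, workorder, env gives the robot as it stands.
- The arm moves only by the tool step_arm, never from a script. Its argument "steps" is a list of rows, each a list of 7 numbers: the shift along the tool's x, y, z each as a share of 30 mm, from -1 to 1, then the turn, a rotation vector about the tool's x, y, z each as a share of 90 degrees, from -1 to 1, then the closure, from -1 (fully open) to 1 (shut). A call has exactly 5 rows; each row shifts and turns the commanded pose from where the row before left it, along the tool's axes as they then stand; what a row does not reach is not made up. A row lasts 1/10 s, in which the tool goes at most 50 mm and 8.59 degrees, less where a joint would pass 70% of its speed; a pose out of reach is approached as far as the arm can. A call with a number of a shift or a turn outside -1 to 1 is refused whole. A call with a gripper value outside its range is refused whole. The fingers move at their own pace and stop on an object; "force" is the grip in N (left out, the last holds). Time passes only in rows, so rows that do not move let the fingers close, or fill a call up. It gives the time, the measured TCP pose, the force, the opening and the grip force at its end, in the units of the state.
- readout.get_state(): the state, without advancing time (a new reading comes with each control period).
- optics.get_image(name): name is "scene" or "side" or "wrist"; returns a dict with "img" (480x640x3 uint8, red, green, blue), "z_map" (480x640 float32, m along the optical axis (not along the pixel's ray), 0 where there is no reading), "fovy" (degrees; the focal length in pixels is half the picture's height over the tangent of half this angle, whatever the lens; pixels are square), "cx", "cy" (the principal point, pixels), "pose" (4x4, takes a point from camera to world coordinates). Camera axes: x right, y up, looking along -z (the intrinsics and any distortion apply to the point x, -y, -z); pixel columns grow to the right and rows downward; lengths in m; the calibration is good to about 2 mm. A picture is of the moment at which its call begins.
- workorder.close_job(): hands the job in; it is judged then, once.
The state is a dict: "time_s": time; "joint_pos": joint angles; "joint_vel": joint speeds; "effort": joint torques, N m; "eef_pos": TCP position; "ee_rot": TCP orientation; "contact_force": force on the tool from outside, world axes, zero at the start; "ft_torque": the same for the moment, N m; "finger_gap": opening from 0.0 (shut) to 1.0 (fully open); "gripper_force": force on a finger pad.
Only numpy, scipy, OpenCV 4.12 (cv2) and the standard library are available. Lean on these libraries where they do the work, as an engineer would, in place of code of your own. Each camera call takes 0.05 s, during which the arm holds its last target. There are 200 camera calls.

## Working session

There is one attempt and no reset: what is moved stays moved. The work goes in short steps, Python scripts to look and compute and a tool call to move; the robot and the scene stay as the last step left them, time stands still between calls to the robot, and variables do not carry over. Pictures are saved under pics/ and viewed, at most 13 in all, crops included, and the job is handed in when it is done.

Besides the shell and the picture viewer there is one more tool, called after "Request:" as name(argument=value, ...) on one line, values as JSON. step_arm: Moves the arm, as the interface text tells. Shift numbers are shares of 30 mm and turn numbers shares of 90 degrees, none past 1 either way. Its arguments: {"type":"object","properties":{"steps":{"type":"array"},"force":{"type":"number"}},"required":["steps"]}

```bash
ls; mkdir -p pics
cat > h.py <<'E'
import numpy as np, cv2
from bench import readout, optics, workorder, env
def shot(n,f=None):
    d=optics.get_image(n)
    if f: cv2.imwrite('pics/'+f+'.png',d['img'][:,:,::-1]); np.savez('pics/'+f+'.npz',**{k:d[k] for k in('img','z_map','fovy','cx','cy','pose')},**({'dist':d['dist']} if 'dist' in d else {}))
    return d
def ray(d,u,v):
    f=240/np.tan(np.radians(float(d['fovy']))/2)
    return np.array([(u-d['cx'])/f,-(v-d['cy'])/f,-1.0])
def pt(d,u,v,z=None):
    r=ray(d,u,v);P=np.array(d['pose'])
    if z is None:
        s=d['z_map'][int(round(v)),int(round(u))]
    else:
        w=P[:3,:3]@r; s=(z-P[2,3])/w[2]
    return P[:3,:3]@(r*s)+P[:3,3]
def cloud(d):
    v,u=np.mgrid[:480,:640]; f=240/np.tan(np.radians(float(d['fovy']))/2); s=d['z_map']
    c=np.stack([(u-d['cx'])/f*s,-(v-d['cy'])/f*s,-s],-1);P=np.array(d['pose'])
    w=c@P[:3,:3].T+P[:3,3]; w[s==0]=np.nan; return w
def load(f): return dict(np.load('pics/'+f+'.npz'))
E
python3 - <<'E'
from h import *
for n in('scene','side','wrist'):
    d=shot(n,n+'0'); print(n,[k for k in d],d['fovy'],d['cx'],d['cy'],{k:d[k] for k in d if k not in('img','z_map')})
print(env.grasp_offset,readout.get_state())
E
```

```text
pics
scene ['img', 'z_map', 'fovy', 'cx', 'cy', 'pose'] 44.656963450185415 307.7818980540833 238.91315909190448 {'fovy': 44.656963450185415, 'cx': 307.7818980540833, 'cy': 238.91315909190448, 'pose': array([[ 0.08094184, -0.50869626,  0.85713274,  1.55415352],
       [ 0.99671191,  0.04451402, -0.06770431, -0.07834479],
       [-0.00371349,  0.85979452,  0.51062667,  0.6915772 ],
       [ 0.        ,  0.        ,  0.        ,  1.        ]])}
side ['img', 'z_map', 'fovy', 'cx', 'cy', 'pose'] 48.00188114024353 316.94364372760697 237.1911728594158 {'fovy': 48.00188114024353, 'cx': 316.94364372760697, 'cy': 237.1911728594158, 'pose': array([[ 0.79719851,  0.41555356, -0.4379381 ,  0.08313362],
       [-0.6035208 ,  0.5300481 , -0.59566069, -0.64326885],
       [-0.01540066,  0.73916456,  0.67334877,  0.79088007],
       [ 0.        ,  0.        ,  0.        ,  1.        ]])}
wrist ['img', 'z_map', 'fovy', 'cx', 'cy', 'pose'] 62.53545016601268 321.35838980219444 235.77380647825223 {'fovy': 62.53545016601268, 'cx': 321.35838980219444, 'cy': 235.77380647825223, 'pose': array([[ 9.99998149e-
[... 369 characters left out ...]
10259467,  0.43505839,  0.02499201,  1.57386491, -0.01162128,
        1.13397941, -0.07509347]), 'joint_vel': array([ 0.00010199, -0.00106168,  0.00034345, -0.00149962, -0.00054817,
        0.00046614,  0.00025703]), 'effort': array([ 9.13879558e-04, -6.68263149e+01,  9.85680185e-01, -3.14695251e+01,
       -6.03506877e-02,  3.94195947e-02,  8.07748006e-05]), 'eef_pos': array([ 6.24629325e-01, -5.23402465e-05,  2.26137235e-01]), 'ee_rot': array([-3.76714202e-04,  7.07139342e-01,  7.07073979e-01, -4.44117681e-04]), 'contact_force': array([ 0.09583279, -0.25240057, -0.79299542]), 'ft_torque': array([ 0.00638575, -0.0096955 , -0.03153487]), 'gripper_force': 0.0, 'finger_gap': 1.000525403746379}
```

View pics/scene0.png

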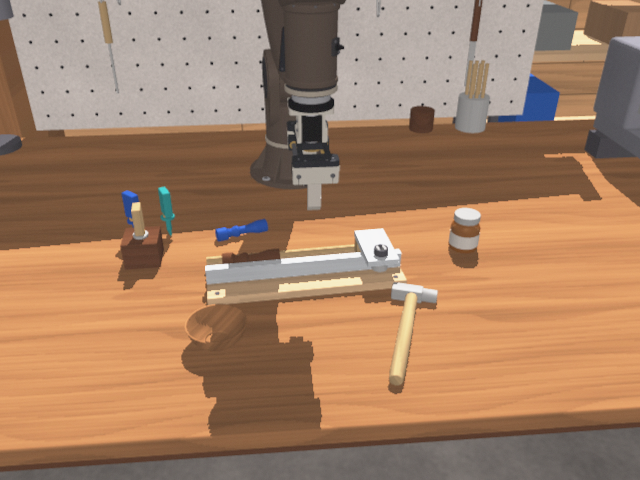

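View pics/side0.png

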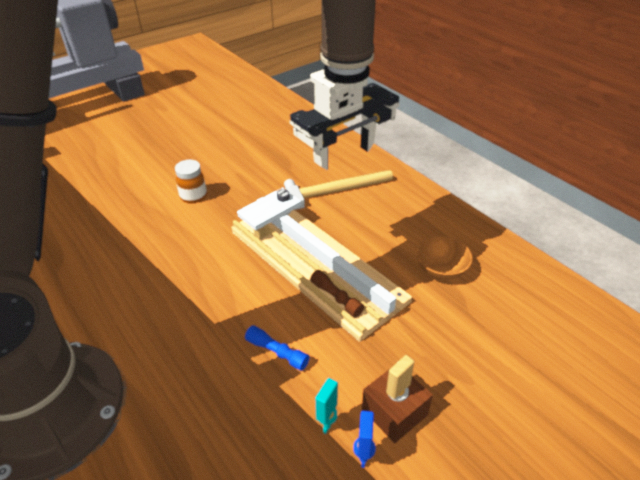

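Scene: the key with a wooden handle stands in the dark holder near (138,220). The stop's screw is at (381,251), the spindle lies in the trough at about (250,258), and blue/turquoise look-alikes are beside the holder. Side: key at (400,375), screw (284,195), spindle from (318,278) to (355,306).

Run:
```python
from h import *
S,D=load('scene0'),load('side0')
def crop(d,u0,u1,v0,v1,k): return cv2.resize(d['img'][v0:v1,u0:u1,::-1],None,fx=k,fy=k,interpolation=cv2.INTER_CUBIC)
a=crop(D,225,425,170,340,4); cv2.imwrite('pics/c1.png',a[:600,:800])
for nm,d,us in(('scene',S,[(138,220),(142,236),(381,251),(375,240),(208,272),(398,256),(240,258),(466,217)]),('side',D,[(400,375),(410,400),(284,195),(270,210),(330,283),(355,306),(290,215),(400,365),(390,300)])):
    for u,v in us: print(nm,u,v,pt(d,u,v).round(4))
for nm,d in(('scene',S),('side',D)):
    W=cloud(d); z=W[...,2]; 
    def reg(name,m):
        p=W[m]; 
        if len(p)>5: print(nm,name,len(p),'mean',p.mean(0).round(4),'min',p.min(0).round(4),'max',p.max(0).round(4)); 
        return p
    kx=pt(D,410,400); sx=pt(D,284,195)
    near=lambda c,r:(np.hypot(W[...,0]-c[0],W[...,1]-c[1])<r)
    reg('holdertop',near(kx,.07)&(abs(z-.06)<.004))
    reg('handle',near(kx,.07)&(z>.075)&(z<.135))
    reg('handletop',near(kx,.07)&(z>.128)&(z<.136))
    p=reg('plate',near(sx,.12)&(abs(z-.067)<.004))
    if len(p)>5: print(cv2.minAreaRect((p[:,:2]*1000).astype(np.float32)))
    reg('screw',near(sx,.03)&(abs(z-.082)<.004))
    p=W[(abs(z-.052)<.004)&near(sx,.45)&(W[...,1]>-.4)&(W[...,1]<.4)&(np.hypot(W[...,0]-kx[0],W[...,1]-kx[1])>.09)]
    print('rail',len(p),cv2.minAreaRect((p[:,:2]*1000).astype(np.float32)))
```

```text
scene 138 220 [ 0.469  -0.345   0.1089]
scene 142 236 [ 0.4593 -0.3448  0.0648]
scene 381 251 [0.5915 0.1422 0.0829]
scene 375 240 [0.5225 0.1437 0.0671]
scene 208 272 [ 0.5829 -0.1995  0.0473]
scene 398 256 [0.5525 0.1876 0.0441]
scene 240 258 [ 0.5275 -0.138   0.0413]
scene 466 217 [0.4753 0.3501 0.0862]
side 400 375 [ 0.4317 -0.3617  0.1277]
side 410 400 [ 0.4494 -0.3736  0.059 ]
side 284 195 [0.5701 0.1351 0.0812]
side 270 210 [0.5281 0.1279 0.0657]
side 330 283 [ 0.5122 -0.0982  0.0419]
side 355 306 [ 0.5105 -0.1731  0.0462]
side 290 215 [0.5846 0.139  0.0153]
side 400 365 [ 0.4415 -0.351   0.1312]
side 390 300 [ 0.5657 -0.2048  0.0523]
scene holdertop 565 mean [ 0.4543 -0.3501  0.06  ] min [ 0.4045 -0.3898  0.056 ] max [ 0.4883 -0.3126  0.064 ]
scene handle 325 mean [ 0.4587 -0.3486  0.109 ] min [ 0.4255 -0.3611  0.0759] max [ 0.4711 -0.3402  0.1333]
scene handletop 80 mean [ 0.45   -0.351   0.1306] min [ 0.4284 -0.3611  0.1281] max [ 0.4684 -0.3408  0.1333]
scene plate 887 mean [0.5402 0.1398 0.0675] min [0.4737 0.1053 0.063 ] max [0.6046 0.1769 0.071 ]
((538.3672485351562, 14
[... 317 characters left out ...]
62 -0.3587  0.0591] min [ 0.404  -0.3908  0.056 ] max [ 0.4831 -0.3128  0.064 ]
side handle 752 mean [ 0.4379 -0.3558  0.1124] min [ 0.4222 -0.363   0.075 ] max [ 0.4629 -0.3414  0.1331]
side handletop 258 mean [ 0.4422 -0.3522  0.13  ] min [ 0.4235 -0.3627  0.128 ] max [ 0.4629 -0.3417  0.1331]
side plate 985 mean [0.5253 0.1374 0.0659] min [0.4699 0.1037 0.063 ] max [0.5965 0.1784 0.0709]
((533.3570556640625, 140.77276611328125), (126.38520812988281, 67.81578826904297), 4.504970073699951)
side screw 83 mean [0.5707 0.1429 0.0805] min [0.5576 0.1279 0.0782] max [0.5856 0.1594 0.0841]
rail 1316 ((534.0853271484375, 85.9178466796875), (134.0142822265625, 589.5269165039062), 9.696796417236328)
```

View pics/c1.png

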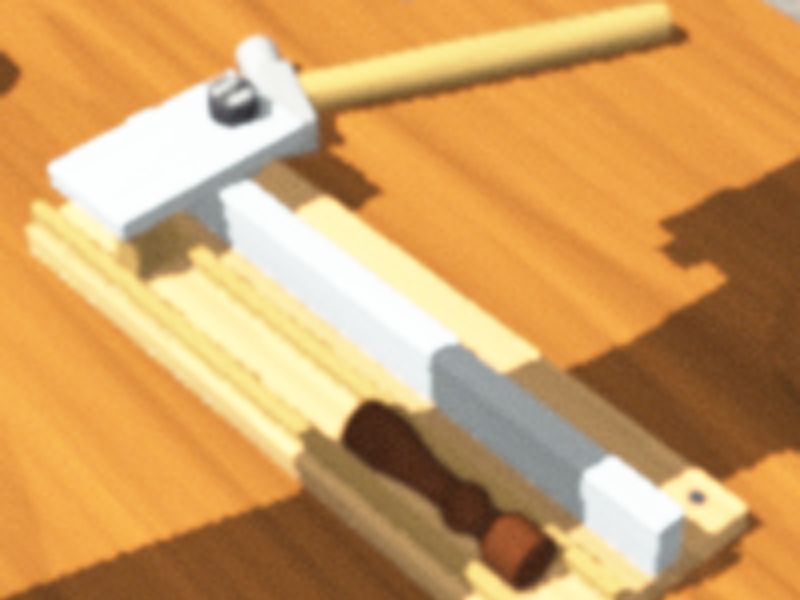

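Crop: the plate runs from (50,170) to (318,125), with the screw at (233,97) and its slot across the rail. The spindle's near end is at (370,415). Jig yaw is about 4° and the key is near (0.446,-0.352), its handle at about 27°. Moving over the key now.

Request:
step_arm(steps=[[-0.98, -0.5, 0, 0, 0, 0, -1], [-0.98, -0.5, 0, 0, 0, 0, -1], [-0.98, -0.5, 0, 0, 0, 0, -1], [-0.98, -0.5, 0, 0, 0, 0, -1], [-0.98, -0.5, 0, 0, 0, 0, -1]])

```text
time_s: 0.65
eef_pos: [0.5491, -0.1481, 0.2265]
ee_rot: [-0.0, 0.707, 0.707, -0.0]
contact_force: [0.5, -0.9, -0.8]
finger_gap: 1.004
gripper_force: 0.0
```

Request:
step_arm(steps=[[-0.98, -0.5, 0, 0, 0, 0, -1], [-0.98, -0.5, 0, 0, 0, 0, -1], [-0.98, -0.5, 0, 0, 0, 0, -1], [-0.98, -0.5, 0, 0, 0, 0, -1], [-0.98, -0.5, 0, 0, 0, 0, -1]])

```text
time_s: 1.15
eef_pos: [0.4741, -0.295, 0.2266]
ee_rot: [-0.0, 0.707, 0.707, -0.0]
contact_force: [0.1, -0.5, -0.2]
finger_gap: 1.006
gripper_force: 0.0
```

Request:
step_arm(steps=[[-0.98, -0.5, 0, 0, 0, 0, -1], [-0.98, -0.5, 0, 0, 0, 0, -1], [0, 0, 0, 0, 0, 0.09, -1], [0, 0, 0, 0, 0, 0.09, -1], [0, 0, 0, 0, 0, 0.09, -1]])

```text
time_s: 1.65
eef_pos: [0.4446, -0.353, 0.2265]
ee_rot: [-0.0, 0.842, 0.54, -0.0]
contact_force: [-0.2, -0.4, 0.1]
finger_gap: 0.999
gripper_force: 0.0
```

Request:
step_arm(steps=[[0, 0, 0, 0, 0, 0.09, -1], [0, 0, 0, 0, 0, 0.09, -1], [0, 0, 0, 0, 0, 0.09, -1], [0, 0, 0, 0, 0, 0.09, -1], [0, 0, 0, 0, 0, 0.07, -1]])

```text
time_s: 2.15
eef_pos: [0.4448, -0.3526, 0.2265]
ee_rot: [-0.0, 0.973, 0.231, -0.0]
contact_force: [-0.7, -0.0, -0.7]
finger_gap: 1.003
gripper_force: 0.0
```

Run:
```python
from h import *
s=readout.get_state(); print(s['time_s'],s['eef_pos'],s['ee_rot'],s['joint_pos'])
d=shot('wrist','w1'); W=cloud(d); z=W[...,2]
c=np.array([.446,-.352])
m=(np.hypot(W[...,0]-c[0],W[...,1]-c[1])<.045)&(z>.126)&(z<.136)
r=cv2.minAreaRect((W[m][:,:2]*1000).astype(np.float32)); print('handle',m.sum(),W[m].mean(0),r)
# stacked view
a=load('wrist0')
cv2.imwrite('pics/c2.png',np.hstack([cv2.resize(a['img'][:,:,::-1],(400,300)),cv2.resize(d['img'][:,:,::-1],(400,300))]))
```

```text
2.15 [ 0.44484353 -0.3526306   0.22648804] [-1.79524820e-04  9.73028145e-01  2.30686294e-01 -1.77005929e-04] [ 0.29492879  0.34896363  0.37902292  1.73919041 -0.14379562  1.08125406
 -0.38412194]
handle 1480 [ 0.4467643  -0.35170754  0.12899196] ((445.88238525390625, -352.0552978515625), (39.745094299316406, 17.985149383544922), 7.239596843719482)
```

View pics/c2.png

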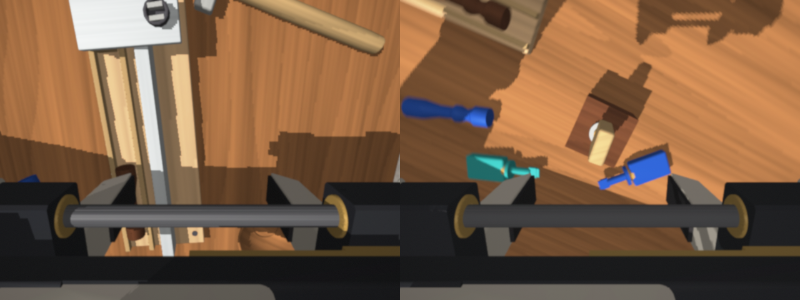

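Left (wrist0): plate and screw at (157,12) in the half-scale view, rail running down. Right (w1): the key handle is at (600,143) in the holder, turquoise is at (500,165) and blue at (638,170). The fitted handle top is 39.7 x 18.0 mm, matching the given 40 x 18, at yaw 7.2°. I'll check finger clearance next and measure the jig.

Run:
```python
from h import *
a=np.radians(7.24); R=np.array([[np.cos(a),np.sin(a)],[-np.sin(a),np.cos(a)]]); c=np.array([.4459,-.3521])
for f in('scene0','side0','w1'):
    d=load(f);W=cloud(d);L=(W[...,:2]-c)@R.T
    m=(abs(L[...,0])<.12)&(abs(L[...,1])<.12)&(W[...,2]>.07)&(W[...,2]<.16)&~((abs(L[...,0])<.024)&(abs(L[...,1])<.013))
    q=np.c_[L[m],W[m][:,2]]
    for nm,k in(('+y',q[:,1]>0.013),('-y',q[:,1]<-0.013)):
        if k.sum()>3: print(f,nm,k.sum(),q[k].min(0).round(3),q[k].max(0).round(3))
d=load('wrist0');W=cloud(d);z=W[...,2]
m=(abs(z-.067)<.005)&(W[...,1]>.08); r=cv2.minAreaRect((W[m][:,:2]*1000).astype(np.float32));print('plate',r,z[m].mean())
m=(z>.074)&(z<.09)&(W[...,1]>.08)&(W[...,0]<.61)&(W[...,0]>.53); print('screw',m.sum(),W[m].min(0),W[m].max(0),W[m].mean(0))
ys=np.arange(-.05,.1,.025)
for y in ys:
    m=(abs(z-.052)<.005)&(abs(W[...,1]-y)<.004)&(abs(W[...,0]-.56)<.04); print(y,m.sum(),W[m][:,0].mean() if m.any() else 0,np.ptp(W[m][:,0]) if m.any() else 0)
```

```text
scene0 +y 259 [-0.115  0.042  0.07 ] [-0.074  0.069  0.119]
scene0 -y 189 [-0.112 -0.038  0.071] [-0.076 -0.013  0.119]
side0 +y 585 [-0.12   0.042  0.07 ] [-0.08   0.069  0.119]
side0 -y 481 [-0.12  -0.038  0.071] [-0.081 -0.013  0.118]
plate ((536.88134765625, 135.5232391357422), (124.2823486328125, 53.68571472167969), 3.6416866779327393) 0.06539914236006673
screw 1146 [0.56002358 0.12980252 0.07401089] [0.58871287 0.15490941 0.0829348 ] [0.57462657 0.14260333 0.07962201]
-0.05 173 0.5609199092979231 0.018254695446175195
-0.025 183 0.5593292685261938 0.01814638192389917
0.0 194 0.557258625567847 0.018161491851862777
0.02500000000000001 204 0.5555082710610315 0.01823939632987137
0.05 208 0.5536144734413374 0.01820417846516731
0.075 230 0.5517620566840648 0.018214407200969784
0.10000000000000002 237 0.5498457986027196 0.018692971402393233
```

Clear: the look-alikes are 75 mm or more away along the tool's x. Grasping.

Request:
step_arm(steps=[[0, 0, 0, 0, 0, 0.072, -1], [0, 0, 0, 0, 0, 0.072, -1], [0, 0, 0, 0, 0, 0.072, -1], [0.04, -0.01, 0.9, 0, 0, 0, -1], [0, 0, 0.9, 0, 0, 0, -1]])

```text
time_s: 2.7
eef_pos: [0.4468, -0.3524, 0.1726]
ee_rot: [0.0, 0.998, 0.067, 0.001]
contact_force: [-0.5, 0.2, -0.1]
finger_gap: 1.002
gripper_force: 0.0
```

Request:
step_arm(steps=[[0, 0, 0.9, 0, 0, 0, -1], [0, 0, 0.9, 0, 0, 0, -1], [0, 0, 0.7, 0, 0, 0, -1], [0, 0, 0.38, 0, 0, 0, -1], [0, 0, 0, 0, 0, 0, -1]])

```text
time_s: 3.2
eef_pos: [0.4453, -0.3517, 0.085]
ee_rot: [-0.001, 0.998, 0.067, -0.001]
contact_force: [0.0, 0.4, 0.0]
finger_gap: 0.998
gripper_force: 0.0
```

Request:
step_arm(force=20, steps=[[0, 0, 0, 0, 0, 0, 1], [0, 0, 0, 0, 0, 0, 1], [0, 0, 0, 0, 0, 0, 1], [0, 0, 0, 0, 0, 0, 1], [0, 0, 0, 0, 0, 0, 1]])

```text
time_s: 3.7
eef_pos: [0.4464, -0.3524, 0.0868]
ee_rot: [0.0, 0.998, 0.066, 0.0]
contact_force: [0.6, 0.8, 0.6]
finger_gap: 0.613
gripper_force: 0.0
```

Request:
step_arm(force=50, steps=[[0, 0, 0, 0, 0, 0, 1], [0, 0, 0, 0, 0, 0, 1], [0, 0, 0, 0, 0, 0, 1], [0, 0, 0, 0, 0, 0, 1], [0, 0, 0, 0, 0, 0, 1]])

```text
time_s: 4.2
eef_pos: [0.4461, -0.3524, 0.0863]
ee_rot: [0.0, 0.998, 0.066, -0.0]
contact_force: [-0.0, 0.4, -0.8]
finger_gap: 0.194
gripper_force: 50.0
```

Request:
step_arm(steps=[[0, 0, -0.5, 0, 0, 0, 1], [0, 0, -0.8, 0, 0, 0, 1], [0, 0, -0.9, 0, 0, 0, 1], [0, 0, -0.9, 0, 0, 0, 1], [0, 0, -0.4, 0, 0, 0.037, 1]])

```text
time_s: 4.7
eef_pos: [0.4466, -0.353, 0.1936]
ee_rot: [0.001, 0.999, 0.037, 0.001]
contact_force: [0.3, -0.9, -1.6]
finger_gap: 0.193
gripper_force: 50.0
```

Request:
step_arm(steps=[[0.05, -0.93, 0, 0, 0, 0, 1], [0.05, -0.93, 0, 0, 0, 0, 1], [0.05, -0.93, 0, 0, 0, 0, 1], [0.05, -0.93, 0, 0, 0, 0, 1], [0.05, -0.93, 0, 0, 0, 0, 1]])

```text
time_s: 5.2
eef_pos: [0.443, -0.2115, 0.1912]
ee_rot: [-0.0, 0.999, 0.037, -0.0]
contact_force: [1.0, -0.1, -1.0]
finger_gap: 0.196
gripper_force: 50.0
```

Request:
step_arm(steps=[[0.05, -0.93, 0, 0, 0, 0, 1], [0.05, -0.93, 0, 0, 0, 0, 1], [0.05, -0.93, 0, 0, 0, 0, 1], [0.05, -0.93, 0, 0, 0, 0, 1], [0.05, -0.93, 0, 0, 0, 0, 1]])

```text
time_s: 5.7
eef_pos: [0.4401, -0.0719, 0.1913]
ee_rot: [-0.0, 0.999, 0.037, -0.0]
contact_force: [1.0, 0.6, -1.1]
finger_gap: 0.191
gripper_force: 50.0
```

Run:
```python
from h import *
s=readout.get_state(); print(s['time_s'],s['eef_pos'],s['ee_rot'])
shot('wrist','w2')
```

```text
5.7 [ 0.44012625 -0.07191867  0.19126005] [-2.18542993e-05  9.99322450e-01  3.68053230e-02 -9.37043614e-05]
```

View pics/w2.png

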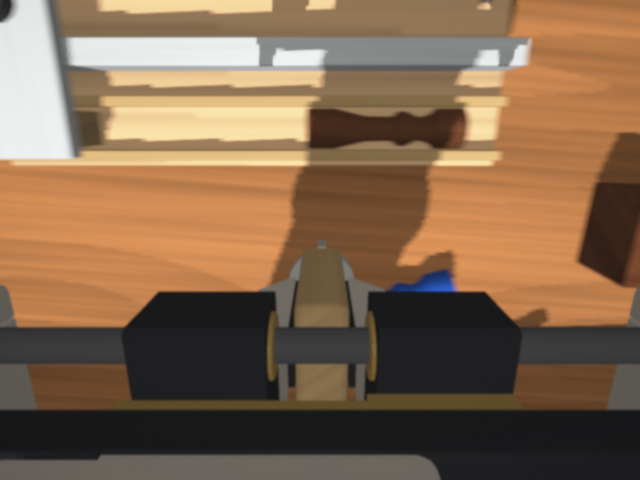

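w2 shows the spindle's stop-side end at column 309 (rows 108-148), the plate's lower -y edge corner at about (78,157) and the upper edge at about (58,2). The key hangs straight in the gripper.

Run:
```python
from h import *
d=load('w2'); th=np.radians(4.24); ey=np.array([-np.sin(th),np.cos(th)]); ex=np.array([np.cos(th),np.sin(th)])
g=cv2.cvtColor(d['img'],cv2.COLOR_RGB2GRAY).astype(float)
W=cloud(d)
for v in(100,115,122,128,134,140,150):
    row=g[v-1:v+2].mean(0); print(v,row[300:318].astype(int), W[v,306:314,2].round(3))
for v in(20,60,100,130,150):
    row=g[v-1:v+2].mean(0); gr=np.diff(row); u=50+np.argmin(gr[50:100])+.5
    p=pt(d,u,v,.067); print('plate edge',v,u,W[v,int(u)-5,2],'jx,jy',(p[:2]@ex).round(4),(p[:2]@ey).round(4), p.round(4))
for u in(308,309,310):
    p=pt(d,u,128,.048);q=pt(d,u,128,.035);print(u,p.round(4),(p[:2]@ey).round(4),(q[:2]@ey).round(4))
z=W[...,2]; m=(z>.03)&(z<.055)&(W[...,0]>.49)&(W[...,0]<.53); 
sp=(g<75)&m; sp[:, :300]=0; P=W[sp]; print('sp',sp.sum(),(P[:,:2]@ey).min(),(P[:,:2]@ey).max(),(P[:,:2]@ex).mean(),P[:,2].max())
```

```text
100 [195 195 195 196 195 193 192 190 187 186 185 182 178 172 165 158 151 146] [0.028 0.028 0.028 0.029 0.028 0.028 0.028 0.03 ]
115 [226 223 218 210 200 187 173 156 139 117  84  59  53  51  49  48  47  45] [0.017 0.016 0.016 0.017 0.042 0.042 0.042 0.041]
122 [216 213 206 199 190 177 163 149 133 116  87  64  56  53  50  49  49  50] [0.017 0.017 0.017 0.017 0.044 0.045 0.047 0.046]
128 [224 222 217 208 199 186 172 155 139 119  87  63  54  50  49  49  49  49] [0.017 0.018 0.016 0.018 0.045 0.045 0.046 0.046]
134 [226 223 220 212 201 188 173 154 138 118  85  59  48  44  44  45  45  44] [0.016 0.015 0.018 0.017 0.045 0.045 0.046 0.046]
140 [195 199 199 190 180 169 157 143 126 105  74  47  41  39  39  39  39  40] [0.015 0.015 0.016 0.018 0.043 0.043 0.043 0.043]
150 [144 143 141 136 132 128 124 120 115 110 105 101 100 100  99  99  99  99] [0.027 0.027 0.027 0.026 0.027 0.028 0.027 0.028]
plate edge 20 50.5 0.06521314849261678 jx,jy 0.5707 0.0687 [0.564  0.1108 0.067 ]
plate edge 60 57.5 0.06496996347503498 jx,jy 0.5471 0.0687 [0.5405 0.1089 0.067 ]
plate edge 100 63.5 0.06624483650793855 jx,jy 0.5223 0.0693 [0.5158 0.1077 0.067 ]
plate edge 130 69.5 0.06610440500664305 jx,jy 0.5028 0.0687 [0.4964 0.1057 0.067 ]
plate edge 150 72.5 0.06561218032234711 jx,jy 0.4894 0.069 [0.483 0.105 0.067]
308 [ 0.5094 -0.0568  0.048 ] -0.0943 -0.0939
309 [ 0.5095 -0.0575  0.048 ] -0.095 -0.0946
310 [ 0.5095 -0.0582  0.048 ] -0.0957 -0.0954
sp 4555 -0.20875856714201357 -0.09537183190602713 0.5035799024600186 0.04800341322429402
```

The face-to-spindle gap along the rail is about 164 mm. The screw predicted from the plate and trough, (0.5746, 0.1437), agrees with the direct reading of (0.574, 0.144). Moving to view the screw from above.

Request:
step_arm(steps=[[0.31, -0.855, 0, 0, 0, 0, 1], [0.31, -0.855, 0, 0, 0, 0, 1], [0.31, -0.855, 0, 0, 0, 0, 1], [0.31, -0.855, 0, 0, 0, 0, 1], [0.31, -0.855, 0, 0, 0, 0, 1]])

```text
time_s: 6.25
eef_pos: [0.4775, 0.0592, 0.1912]
ee_rot: [0.0, 0.999, 0.037, -0.0]
contact_force: [0.1, -0.2, -1.7]
finger_gap: 0.192
gripper_force: 50.0
```

Request:
step_arm(steps=[[0.31, -0.855, 0, 0, 0, 0, 1], [0.31, -0.855, 0, 0, 0, 0, 1], [0.31, -0.855, 0, 0, 0, 0, 1], [0, 0, 0, 0, 0, 0, 1], [0, 0, 0, 0, 0, 0, 1]])

```text
time_s: 6.75
eef_pos: [0.4994, 0.1372, 0.1909]
ee_rot: [0.0, 0.999, 0.037, -0.0]
contact_force: [0.7, -0.8, -1.7]
finger_gap: 0.198
gripper_force: 50.0
```

Run:
```python
from h import *
s=readout.get_state(); print(s['time_s'],s['eef_pos'],s['ee_rot'])
d=shot('wrist','w3'); W=cloud(d); z=W[...,2]
m=(z>.0765)&(z<.09)&(np.hypot(W[...,0]-.5745,W[...,1]-.144)<.025)
P=W[m]; print(m.sum(),P.min(0),P.max(0),cv2.minEnclosingCircle((P[:,:2]*1000).astype(np.float32)))
v,u=np.nonzero(m); print(u.min(),u.max(),v.min(),v.max())
u0,v0=int(u.mean()),int(v.mean())
c=d['img'][max(0,v0-60):v0+60,max(0,u0-80):u0+80,::-1]; print('origin',max(0,u0-80),max(0,v0-60))
A=cv2.resize(c,None,fx=5,fy=5,interpolation=cv2.INTER_CUBIC); B=cv2.resize(d['img'][:,:,::-1],(240,180)); A[-180:,:240]=B
cv2.imwrite('pics/c3.png',A[:600,:800])
```

```text
6.75 [0.49937276 0.13716027 0.19094955] [ 3.04383920e-04  9.99298600e-01  3.74442078e-02 -3.81982462e-04]
1112 [0.56006528 0.12986918 0.07654383] [0.5883977  0.15819189 0.08240617] ((574.3736572265625, 143.95263671875), 14.383578300476074)
298 341 98 143
origin 239 60
```

View pics/c3.png

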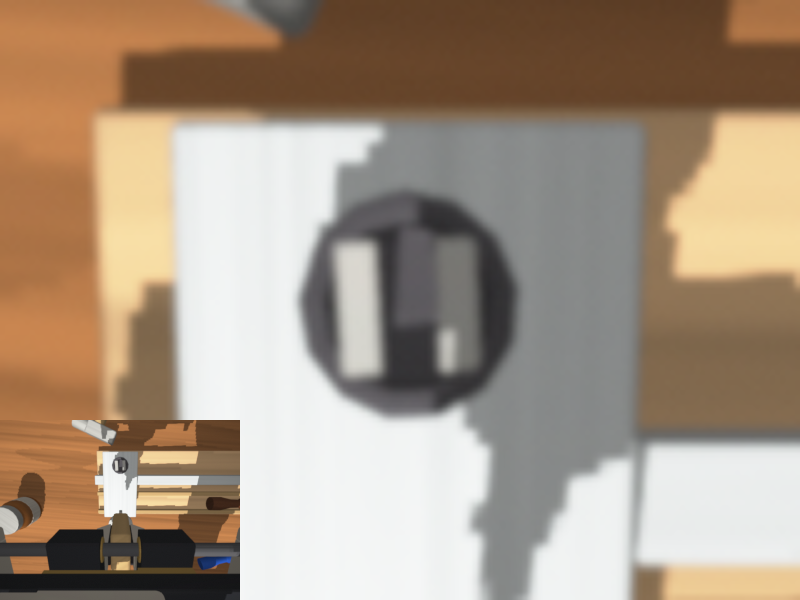

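The screw is centred at (0.5744, 0.1440) with a rim diameter of 28.8 mm (crop (410,303)). The slot is dark and runs across the rail, so the lock is locked. Inserting the key.

Request:
step_arm(steps=[[0.84, -0.013, 0, 0, 0, 0, 1], [0.84, -0.013, 0, 0, 0, 0, 1], [0.83, -0.013, 0, 0, 0, 0, 1], [0, 0, 0.5, 0, 0, 0, 1], [0, 0, 0.5, 0, 0, 0, 1]])

```text
time_s: 7.3
eef_pos: [0.5754, 0.142, 0.1611]
ee_rot: [0.0, 0.999, 0.036, 0.0]
contact_force: [0.0, -0.3, -2.0]
finger_gap: 0.192
gripper_force: 50.0
```

Request:
step_arm(steps=[[0, 0, 0.3, 0, 0, 0, 1], [0, 0, 0, 0, 0, 0, 1], [0, 0, 0.06, 0, 0, 0, 1], [0, 0, 0.06, 0, 0, 0, 1], [0, 0, 0, 0, 0, 0, 1]])

```text
time_s: 7.8
eef_pos: [0.5748, 0.1439, 0.1491]
ee_rot: [-0.0, 0.999, 0.037, 0.0]
contact_force: [0.1, 0.5, -1.7]
finger_gap: 0.19
gripper_force: 50.0
```

Request:
step_arm(steps=[[0, 0, 0.07, 0, 0, 0, 1], [0, 0, 0.07, 0, 0, 0, 1], [0, 0, 0.06, 0, 0, 0, 1], [0, 0, 0, 0, 0, 0, 1], [0, 0, 0, 0, 0, 0, 1]])

```text
time_s: 8.3
eef_pos: [0.5746, 0.1438, 0.1426]
ee_rot: [0.0, 0.999, 0.037, -0.0]
contact_force: [-1.4, -0.3, -1.3]
finger_gap: 0.193
gripper_force: 50.0
```

Run:
```python
from h import *
s=readout.get_state(); print(s['eef_pos'],s['ee_rot'],s['contact_force'],s['ft_torque'],s['joint_pos'][6])
```

```text
[0.5745893  0.14383376 0.14264647] [ 2.63304638e-05  9.99320420e-01  3.68604429e-02 -7.00280519e-05] [-1.42046585 -0.2795082  -1.27774556] [ 0.0273866   0.09124233 -0.03521318] -1.7073735875370337
```

Inserted, about 10.7 mm deep with no resistance. Turning anticlockwise.

Request:
step_arm(steps=[[0, 0, 0, 0, 0, -0.09, 1], [0, 0, 0, 0, 0, -0.09, 1], [0, 0, 0, 0, 0, -0.09, 1], [0, 0, 0, 0, 0, -0.09, 1], [0, 0, 0, 0, 0, -0.09, 1]])

```text
time_s: 8.8
eef_pos: [0.5745, 0.144, 0.1428]
ee_rot: [-0.0, 0.924, 0.383, -0.0]
contact_force: [-1.3, -0.8, -2.1]
finger_gap: 0.195
gripper_force: 50.0
```

Request:
step_arm(steps=[[0, 0, 0, 0, 0, -0.09, 1], [0, 0, 0, 0, 0, -0.09, 1], [0, 0, 0, 0, 0, -0.09, 1], [0, 0, 0, 0, 0, -0.09, 1], [0, 0, 0, 0, 0, -0.09, 1]])

```text
time_s: 9.3
eef_pos: [0.5745, 0.144, 0.1428]
ee_rot: [-0.0, 0.734, 0.679, -0.0]
contact_force: [-0.8, -0.1, -1.1]
finger_gap: 0.195
gripper_force: 50.0
```

Run:
```python
from h import *
s=readout.get_state(); print(s['eef_pos'],s['ee_rot'],s['contact_force'],s['ft_torque'],s['joint_pos'][6])
```

```text
[0.5744557  0.14397745 0.14275762] [-1.61541844e-04  7.34005389e-01  6.79143623e-01 -4.88136937e-05] [-0.83949866 -0.13788787 -1.1180671 ] [0.18651324 0.28528197 0.01533582] -0.4743686455611418
```

Request:
step_arm(steps=[[0, 0, 0, 0, 0, -0.08, 1], [0, 0, 0, 0, 0, -0.08, 1], [0, 0, 0, 0, 0, -0.04, 1], [0, 0, 0, 0, 0, -0.04, 1], [0, 0, 0, 0, 0, 0, 1]])

```text
time_s: 9.8
eef_pos: [0.5744, 0.1439, 0.1428]
ee_rot: [-0.0, 0.596, 0.803, -0.0]
contact_force: [-1.3, 0.7, -0.2]
finger_gap: 0.196
gripper_force: 50.0
```

Run:
```python
from h import *
s=readout.get_state(); print(s['eef_pos'],s['ee_rot'],s['contact_force'],s['ft_torque'],s['joint_pos'][6])
```

```text
[0.57442815 0.14389317 0.14276208] [-2.30546711e-04  5.95698450e-01  8.03208132e-01 -2.84487819e-05] [-1.25383871  0.73109981 -0.2479414 ] [0.13811802 0.26361643 0.00769428] -0.14936136274314904
```

Request:
step_arm(steps=[[0, 0, 0, 0, 0, 0.06, 1], [0, 0, 0, 0, 0, 0.06, 1], [-0.1, -0.003, 0, 0, 0, 0, 1], [-0.1, -0.003, 0, 0, 0, 0, 1], [-0.1, -0.003, 0, 0, 0, 0, 1]])

```text
time_s: 10.3
eef_pos: [0.5753, 0.1351, 0.1428]
ee_rot: [-0.0, 0.668, 0.744, 0.0]
contact_force: [-0.1, 1.8, -1.4]
finger_gap: 0.195
gripper_force: 50.0
```

Run:
```python
from h import *
s=readout.get_state(); print(s['eef_pos'],s['ee_rot'],s['contact_force'],s['ft_torque'])
```

```text
[0.57534823 0.13505642 0.14282352] [-8.05116187e-05  6.68263441e-01  7.43924659e-01  2.60671112e-04] [-0.07361682  1.78876012 -1.3980906 ] [7.32249694e-01 4.63125694e-02 2.73537050e-04]
```

Force 1.8 N: the stop is sliding. Continuing most of the way.

Request:
step_arm(steps=[[-0.32, -0.01, 0, 0, 0, 0, 1], [-0.32, -0.01, 0, 0, 0, 0, 1], [-0.32, -0.01, 0, 0, 0, 0, 1], [-0.32, -0.01, 0, 0, 0, 0, 1], [-0.32, -0.01, 0, 0, 0, 0, 1]])

```text
time_s: 10.8
eef_pos: [0.579, 0.0858, 0.1428]
ee_rot: [0.0, 0.669, 0.743, 0.0]
contact_force: [0.1, 2.9, -1.0]
finger_gap: 0.19
gripper_force: 50.0
```

Request:
step_arm(steps=[[-0.32, -0.01, 0, 0, 0, 0, 1], [-0.32, -0.01, 0, 0, 0, 0, 1], [-0.32, -0.01, 0, 0, 0, 0, 1], [-0.32, -0.01, 0, 0, 0, 0, 1], [-0.32, -0.01, 0, 0, 0, 0, 1]])

```text
time_s: 11.3
eef_pos: [0.5825, 0.0383, 0.1428]
ee_rot: [0.0, 0.669, 0.743, 0.0]
contact_force: [0.4, 2.5, -0.3]
finger_gap: 0.193
gripper_force: 50.0
```

Request:
step_arm(steps=[[-0.32, -0.01, 0, 0, 0, 0, 1], [-0.32, -0.01, 0, 0, 0, 0, 1], [-0.32, -0.01, 0, 0, 0, 0, 1], [-0.2, -0.006, 0, 0, 0, 0, 1], [0, 0, 0, 0, 0, 0, 1]])

```text
time_s: 11.8
eef_pos: [0.585, 0.0025, 0.1426]
ee_rot: [0.0, 0.67, 0.743, -0.0]
contact_force: [0.4, -0.3, -1.2]
finger_gap: 0.194
gripper_force: 50.0
```

Run:
```python
from h import *
s=readout.get_state(); print(s['time_s'],s['eef_pos'],s['ee_rot'],s['contact_force'],s['ft_torque'])
ey=np.array([-np.sin(np.radians(4.24)),np.cos(np.radians(4.24))]); print('tcp moved',(s['eef_pos'][:2]-[.5744,.1440])@ey)
d=shot('side','s4'); w=shot('wrist','w4')
f=240/np.tan(np.radians(float(d['fovy']))/2)
def proj(p):
    P=d['pose']; c=P[:3,:3].T@(np.array(p)-P[:3,3]); return d['cx']+f*c[0]/-c[2], d['cy']-f*c[1]/-c[2]
e=proj([.5094,-.0585,.045]); print('exp spindle end',e)
u0,v0=int(e[0])-50,int(e[1])-50
A=cv2.resize(d['img'][v0:v0+75,u0:u0+100,::-1],(800,600),interpolation=cv2.INTER_CUBIC);print(u0,v0)
A[-180:,:240]=cv2.resize(w['img'][:,:,::-1],(240,180)); cv2.imwrite('pics/c4.png',A)
```

```text
11.8 [0.58497225 0.00246913 0.14264249] [ 3.34519787e-04  6.69649328e-01  7.42677208e-01 -4.80215135e-04] [ 0.36262871 -0.255878   -1.21731219] [-0.01297401 -0.04236616 -0.00118756]
tcp moved -0.1419251650855278
exp spindle end (np.float64(316.1047916288725), np.float64(270.572859507303))
266 220
```

View pics/c4.png

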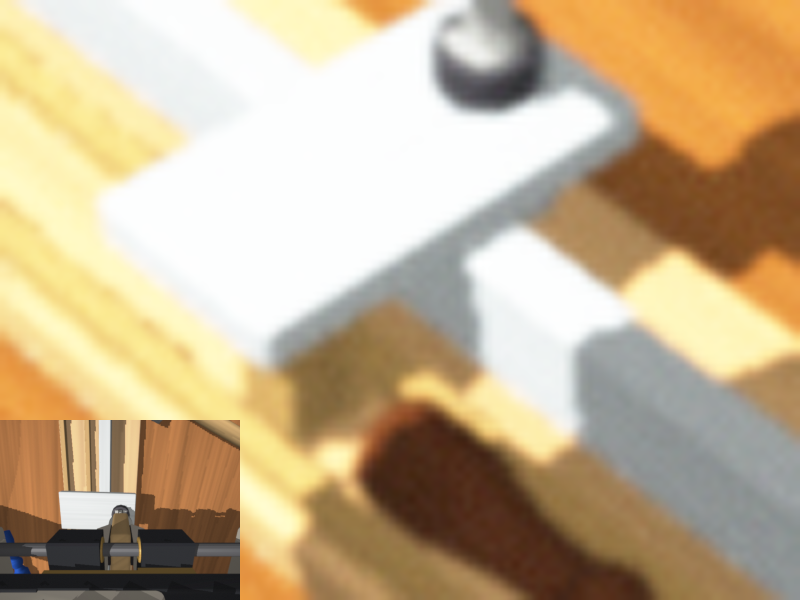

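c4 shows the stop drawn along with the plate's -y edge running (270,350)-(630,110) and the spindle end at about (370,450), so the gap is still clear. I'll bring it nearer slowly, then lift out and measure from overhead.

Request:
step_arm(steps=[[-0.18, -0.006, 0, 0, 0, 0, 1], [-0.15, -0.005, 0, 0, 0, 0, 1], [-0.1, -0.003, 0, 0, 0, 0, 1], [-0.07, -0.002, 0, 0, 0, 0, 1], [-0.04, 0, 0, 0, 0, 0, 1]])

```text
time_s: 12.4
eef_pos: [0.586, -0.012, 0.1426]
ee_rot: [-0.0, 0.669, 0.743, -0.0]
contact_force: [-1.0, 1.4, -3.1]
finger_gap: 0.191
gripper_force: 50.0
```

Request:
step_arm(steps=[[0, 0, 0, 0, 0, 0, 1], [0.08, 0, 0, 0, 0, 0, 1], [0, 0, -0.3, 0, 0, 0, 1], [0, 0, -0.6, 0, 0, 0, 1], [0, 0, -0.7, 0, 0, 0, 1]])

```text
time_s: 12.9
eef_pos: [0.5857, -0.0096, 0.1915]
ee_rot: [-0.0, 0.669, 0.743, -0.0]
contact_force: [0.3, 0.5, -1.5]
finger_gap: 0.193
gripper_force: 50.0
```

Run:
```python
from h import *
s=readout.get_state(); print(s['time_s'],s['eef_pos'],s['ee_rot'],s['contact_force'],s['ft_torque'],s['joint_pos'].round(2))
```

```text
12.9 [ 0.58574686 -0.00960028  0.1915123 ] [-9.82676210e-05  6.68948341e-01  7.43308809e-01 -3.49714418e-04] [ 0.3265788   0.48412536 -1.47667066] [ 0.04296045 -0.03300821 -0.03527862] [ 0.03  0.41 -0.14  1.71  0.07  1.03 -0.03]
```

Request:
step_arm(steps=[[-0.97, -0.69, 0, 0, 0, 0, 1], [-0.97, -0.69, 0, 0, 0, 0, 1], [-0.97, -0.69, 0, 0, 0, 0, 1], [-0.97, -0.69, 0, 0, 0, 0, 1], [0, 0, 0, 0, 0, 0, 1]])

```text
time_s: 13.4
eef_pos: [0.5134, -0.1396, 0.1916]
ee_rot: [0.001, 0.672, 0.741, -0.001]
contact_force: [0.6, -0.6, -2.7]
finger_gap: 0.197
gripper_force: 50.0
```

Run:
```python
from h import *
s=readout.get_state(); print(s['eef_pos'],s['joint_vel'].round(3))
shot('wrist','tmp');d=shot('wrist','w5'); W=cloud(d); z=W[...,2]
th=np.radians(4.24); ey=np.array([-np.sin(th),np.cos(th)]); ex=np.array([np.cos(th),np.sin(th)])
m=(z>.0765)&(z<.09)&(np.hypot(W[...,0]-.585,W[...,1]+.008)<.03)
P=W[m]; c=cv2.minEnclosingCircle((P[:,:2]*1000).astype(np.float32)); print(m.sum(),c, 'screw jx jy',np.array(c[0])@ex,np.array(c[0])@ey)
m=(abs(z-.066)<.004)&(abs(W[...,0]-.53)<.08)&(abs(W[...,1])<.1); jy=W[m][:,:2]@ey; print('plate',m.sum(),np.percentile(jy,[0,1,99,100]))
f=240/np.tan(np.radians(float(d['fovy']))/2)
P=d['pose']; c=P[:3,:3].T@(np.array([.5095,-.055,.05])-P[:3,3]); u,v=d['cx']+f*c[0]/-c[2], d['cy']-f*c[1]/-c[2]; print(u,v)
u0,v0=max(0,int(u)-66),max(0,int(v)-50); print(u0,v0)
cv2.imwrite('pics/c5.png',cv2.resize(d['img'][v0:v0+100,u0:u0+133,::-1],(798,600),interpolation=cv2.INTER_CUBIC))
```

```text
[ 0.51336538 -0.13964795  0.19161069] [-0.047  0.017 -0.063 -0.034 -0.022 -0.005 -0.063]
1442 ((585.4915771484375, -10.518797874450684), 14.546075820922852) screw jx jy 583.1114463689785 -53.777998605064234
plate 17470 [-0.08566212 -0.08505106 -0.02431876 -0.02260047]
325.35157148791114 111.27025822304664
259 61
```

View pics/c5.png

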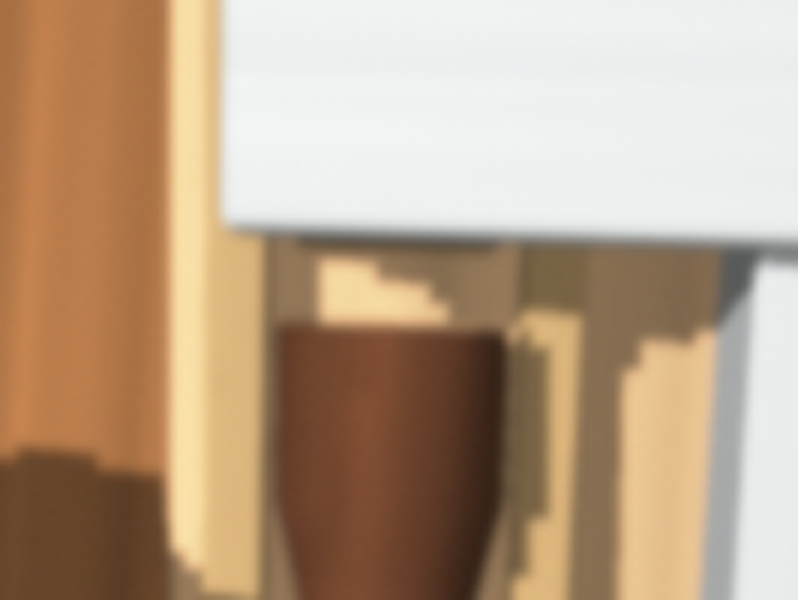

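c5 shows the plate's -y edge at crop row 232 at column 390 and the spindle end at crop row 326, a gap of roughly 10 mm.

Run:
```python
from h import *
d=load('w5');W=cloud(d); th=np.radians(4.24); ey=np.array([-np.sin(th),np.cos(th)]); ex=np.array([np.cos(th),np.sin(th)])
g=cv2.cvtColor(d['img'],cv2.COLOR_RGB2GRAY).astype(float); print(d['pose'][:3,3])
for u in(312,322,332):
    col=g[:,u-1:u+2].mean(1); gr=np.diff(col)
    a=94+np.argmin(gr[94:106])+.5; b=109+np.argmin(gr[109:122])+.5
    p,q=pt(d,u,a,.067),pt(d,u,b,.048); q2=pt(d,u,b,.046)
    print(u,a,b,col[110:120].astype(int),W[112:119,u,2].round(3),W[int(b)+3,u].round(4),'plate',p[:2]@ey,'sp',q[:2]@ey,q2[:2]@ey)
```

```text
[ 0.50726569 -0.06135433  0.34790503]
312 98.5 114.5 [177 176 174 165 142 111  88  81  80  80] [0.016 0.016 0.015 0.044 0.043 0.042 0.042] [ 0.5001 -0.0599  0.0423] plate -0.0849254501857499 sp -0.0949711303094442 -0.09494632459923324
322 99.5 114.5 [218 219 217 207 180 137 104  91  89  88] [0.017 0.016 0.017 0.046 0.045 0.046 0.046] [ 0.5075 -0.0591  0.0459] plate -0.0853816049701647 sp -0.09477704776020762 -0.0947509477566024
332 99.5 115.5 [131 154 174 178 163 129  94  75  70  69] [0.015 0.016 0.017 0.017 0.045 0.046 0.044] [ 0.5149 -0.0591  0.044 ] plate -0.08520165969338653 sp -0.09527667711593306 -0.0952539090294798
```

Run:
```python
from h import *
s=readout.get_state(); p=s['eef_pos']; q=s['ee_rot']; yaw=2*np.arctan2(q[2],q[1]); print(p,np.degrees(yaw),s['joint_vel'].round(3))
tx=np.array([np.cos(yaw),np.sin(yaw)]); ty=np.array([np.sin(yaw),-np.cos(yaw)])
D=np.array([.5855,-.0105])-p[:2]; print(D@tx/.03,D@ty/.03)
```

```text
[ 0.51586363 -0.1348402   0.191642  ] 95.90185605832477 [-0.028  0.011 -0.029 -0.012 -0.004 -0.003 -0.006]
3.884026244810128 2.7350836665281393
```

Request:
step_arm(steps=[[0.967, 0.683, 0, 0, 0, 0, 1], [0.967, 0.683, 0, 0, 0, 0, 1], [0.967, 0.683, 0, 0, 0, 0, 1], [0.967, 0.683, 0, 0, 0, 0, 1], [0, 0, 0, 0, 0, 0, 1]])

```text
time_s: 14.0
eef_pos: [0.5875, -0.0017, 0.1912]
ee_rot: [-0.001, 0.666, 0.746, 0.002]
contact_force: [0.7, 0.2, -1.6]
finger_gap: 0.195
gripper_force: 50.0
```

Request:
step_arm(steps=[[0, 0, 0.6, 0, 0, 0, 1], [0, 0, 0.6, 0, 0, 0, 1], [0, 0, 0.1, 0, 0, 0, 1], [0, 0, 0, 0, 0, 0, 1], [0, 0, 0, 0, 0, 0, 1]])

```text
time_s: 14.5
eef_pos: [0.5858, -0.0095, 0.1527]
ee_rot: [0.0, 0.669, 0.743, 0.001]
contact_force: [-1.3, -0.5, -1.4]
finger_gap: 0.194
gripper_force: 50.0
```

Run:
```python
from h import *
s=readout.get_state(); p=s['eef_pos']; q=s['ee_rot']; yaw=2*np.arctan2(q[2],q[1]); print(p,np.degrees(yaw),s['contact_force'],s['joint_vel'].round(3))
```

```text
[ 0.58578477 -0.00949619  0.15268646] 96.05050215560009 [-1.34224413 -0.45630891 -1.44135805] [ 0.005 -0.004  0.002 -0.002  0.001 -0.004 -0.002]
```

Request:
step_arm(steps=[[-0.02, -0.01, 0.1, 0, 0, 0, 1], [-0.01, 0, 0.1, 0, 0, 0, 1], [0, 0, 0.08, 0, 0, 0, 1], [0, 0, 0.05, 0, 0, 0, 1], [0, 0, 0, 0, 0, 0, 1]])

```text
time_s: 15.0
eef_pos: [0.5848, -0.0108, 0.1415]
ee_rot: [-0.0, 0.669, 0.743, -0.0]
contact_force: [-0.2, 1.1, -2.3]
finger_gap: 0.194
gripper_force: 50.0
```

Run:
```python
from h import *
th=np.radians(4.24); ey=np.array([-np.sin(th),np.cos(th)])
s=readout.get_state(); p=s['eef_pos']; print(p,s['contact_force'],'jy',p[:2]@ey)
```

```text
[ 0.58477345 -0.01083217  0.14154577] [-0.15359382  1.0600726  -2.28736233] jy -0.05403741540198303
```

Request:
step_arm(steps=[[-0.1, -0.003, -0.03, 0, 0, 0, 1], [-0.08, -0.003, 0, 0, 0, 0, 1], [-0.07, -0.002, 0, 0, 0, 0, 1], [-0.05, -0.002, 0, 0, 0, 0, 1], [-0.03, -0.001, 0, 0, 0, 0, 1]])

```text
time_s: 15.5
eef_pos: [0.5856, -0.0208, 0.1428]
ee_rot: [-0.0, 0.669, 0.743, 0.0]
contact_force: [-0.8, 1.9, -2.7]
finger_gap: 0.2
gripper_force: 50.0
```

Request:
step_arm(steps=[[0, 0, 0, 0, 0, 0, 1], [0, 0, 0, 0, 0, 0, 1], [0, 0, 0, 0, 0, 0, 1], [0, 0, 0, 0, 0, 0, 1], [0, 0, 0, 0, 0, 0, 1]])

```text
time_s: 16.0
eef_pos: [0.5856, -0.0208, 0.1427]
ee_rot: [0.0, 0.669, 0.743, -0.0]
contact_force: [-0.6, 1.0, -1.7]
finger_gap: 0.191
gripper_force: 50.0
```

Run:
```python
from h import *
th=np.radians(4.24); ey=np.array([-np.sin(th),np.cos(th)])
s=readout.get_state(); p=s['eef_pos']; print(p,s['contact_force'],'jy',p[:2]@ey)
```

```text
[ 0.5856463  -0.02081872  0.14274585] [-0.56564368  1.04163202 -1.69179801] jy -0.06406117361003988
```

Request:
step_arm(steps=[[0.06, 0.002, 0, 0, 0, 0, 1], [0, 0, -0.2, 0, 0, 0, 1], [0, 0, -0.6, 0, 0, 0, 1], [0, 0, -0.8, 0, 0, 0, 1], [0, 0, 0, 0, 0, 0, 1]])

```text
time_s: 16.5
eef_pos: [0.5877, -0.0188, 0.1943]
ee_rot: [0.002, 0.669, 0.743, 0.002]
contact_force: [0.3, -0.3, -1.6]
finger_gap: 0.196
gripper_force: 50.0
```

Request:
step_arm(steps=[[-0.6, -0.69, 0, 0, 0, 0, 1], [-0.97, -0.69, 0, 0, 0, 0, 1], [-0.97, -0.69, 0, 0, 0, 0, 1], [-0.97, -0.69, 0, 0, 0, 0, 1], [0, 0, 0, 0, 0, 0, 1]])

```text
time_s: 17.0
eef_pos: [0.5113, -0.1379, 0.1903]
ee_rot: [0.0, 0.672, 0.741, -0.002]
contact_force: [0.3, 0.2, -1.5]
finger_gap: 0.192
gripper_force: 50.0
```

```bash
cat > gap.py <<'E'
from h import *
import sys
def gap(f):
    for i in range(4): shot('wrist','tmp')
    d=shot('wrist',f); W=cloud(d); z=W[...,2]
    th=np.radians(4.24); ey=np.array([-np.sin(th),np.cos(th)])
    s=readout.get_state(); print('tcp',s['eef_pos'],s['joint_vel'].round(3).max())
    m=(z>.0765)&(z<.09)&(np.hypot(W[...,0]-.585,W[...,1]+.013)<.035)
    P=W[m]; c=cv2.minEnclosingCircle((P[:,:2]*1000).astype(np.float32)); print('screw',c,np.array(c[0])@ey)
    g=cv2.cvtColor(d['img'],cv2.COLOR_RGB2GRAY).astype(float); fl=240/np.tan(np.radians(float(d['fovy']))/2); P=np.array(d['pose'])
    def pj(p): c=P[:3,:3].T@(np.array(p)-P[:3,3]); return d['cx']-fl*c[0]/c[2], d['cy']+fl*c[1]/c[2]
    u,v=pj([.5095,-.058,.05]); u=int(u); v=int(v); print('u,v',u,v)
    for k in(u-8,u,u+8):
        b=None; col=g[:,k-1:k+2].mean(1); h=W[:,k,2]
        pl=np.nonzero(abs(h[:v+30]-.066)<.004)[0].max(); sp=np.nonzero((abs(h-.045)<.005)&(np.arange(480)>pl))[0].min()
        print(k,'plate row',pl+.5,pt(d,k,pl+.5,.067)[:2]@ey,'sp row',sp-.5,pt(d,k,sp-.5,.048)[:2]@ey,col[pl-2:sp+4].astype(int),h[pl:sp+3].round(3))
    u0,v0=u-50,v-37
    cv2.imwrite('pics/c_%s.png'%f,cv2.resize(d['img'][v0:v0+75,u0:u0+100,::-1],(800,600),interpolation=cv2.INTER_CUBIC)); print('crop',u0,v0)
gap(sys.argv[1])
E
python3 gap.py w6
```

```text
tcp [ 0.51475328 -0.13111501  0.19059828] 0.004
screw ((586.1630859375, -19.202333450317383), 14.546772956848145) -62.48741587323545
u,v 325 123
317 plate row 121.5 -0.09396055569290096 sp row 122.5 -0.09468742416289025 [238 229 205 155 102  64  46  44] [0.065 0.016 0.046 0.046 0.046]
325 plate row 122.5 -0.09443695085424512 sp row 123.5 -0.09519696459411722 [232 212 162 109  70  50  45  47] [0.064 0.033 0.045 0.046 0.046]
333 plate row 122.5 -0.09425941950858896 sp row 123.5 -0.095007255266765 [235 221 181 130  84  55  48  56] [0.065 0.015 0.044 0.045 0.044]
crop 275 86
```

View pics/c_w6.png

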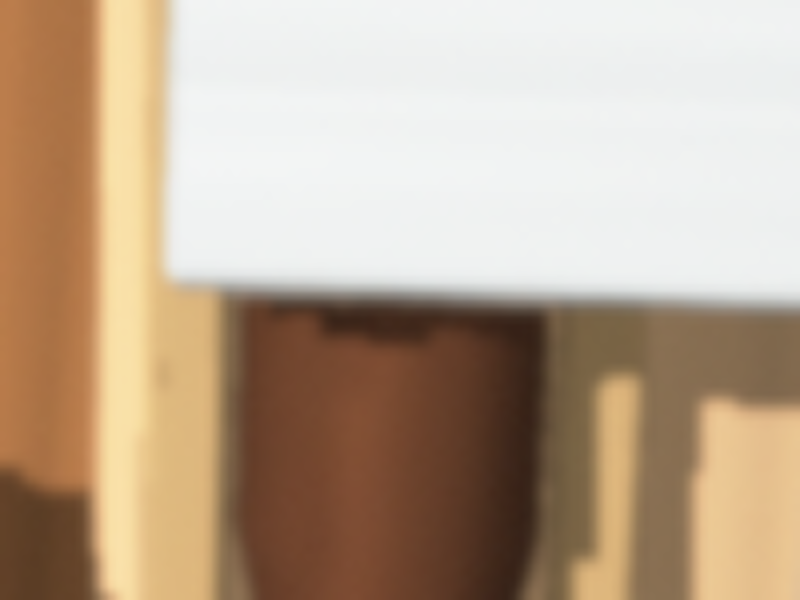

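c_w6 shows the plate's edge at crop row ~285 with only a thin dark line, about one pixel (0.8 mm), before the spindle end at row ~300. The stop moved 8.7 mm as computed and the spindle is unmoved. I'll reinsert and advance 0.8 mm more.

Request:
step_arm(steps=[[0.863, 0.689, 0, 0, 0, 0, 1], [0.863, 0.689, 0, 0, 0, 0, 1], [0.863, 0.689, 0, 0, 0, 0, 1], [0.863, 0.689, 0, 0, 0, 0, 1], [0, 0, 0, 0, 0, 0, 1]])

```text
time_s: 17.75
eef_pos: [0.5878, -0.0134, 0.1905]
ee_rot: [-0.001, 0.666, 0.746, 0.002]
contact_force: [0.0, 0.8, -1.6]
finger_gap: 0.195
gripper_force: 50.0
```

Request:
step_arm(steps=[[0, 0, 0.6, 0, 0, 0, 1], [0, 0, 0.6, 0, 0, 0, 1], [0, 0, 0.06, 0, 0, 0, 1], [0, 0, 0, 0, 0, 0, 1], [0, 0, 0, 0, 0, 0, 1]])

```text
time_s: 18.25
eef_pos: [0.586, -0.0204, 0.1538]
ee_rot: [0.0, 0.669, 0.743, 0.0]
contact_force: [0.3, -0.9, -1.1]
finger_gap: 0.197
gripper_force: 50.0
```

```bash
cat > st.py <<'E'
from h import *
th=np.radians(4.24); ey=np.array([-np.sin(th),np.cos(th)]); ex=np.array([np.cos(th),np.sin(th)])
s=readout.get_state(); p=s['eef_pos']; q=s['ee_rot']; print(s['time_s'],p.round(4),'yaw',np.degrees(2*np.arctan2(q[2],q[1])).round(2),'F',s['contact_force'].round(1),'T',s['ft_torque'].round(3),'jx',(p[:2]@ex).round(4),'jy',(p[:2]@ey).round(5))
E
python3 st.py
```

```text
18.25 [ 0.586  -0.0204  0.1538] yaw 96.04 F [ 0.3 -0.9 -1.1] T [ 0.077 -0.048  0.022] jx 0.5829 jy -0.06369
```

Request:
step_arm(steps=[[0.05, 0, 0, 0, 0, 0, 1], [0, 0, 0.12, 0, 0, 0, 1], [0, 0, 0.14, 0, 0, 0, 1], [0, 0, 0.1, 0, 0, 0, 1], [0, 0, 0, 0, 0, 0, 1]])

```text
time_s: 18.75
eef_pos: [0.5852, -0.0192, 0.1416]
ee_rot: [-0.0, 0.669, 0.743, -0.0]
contact_force: [-0.1, 0.8, -1.6]
finger_gap: 0.198
gripper_force: 50.0
```

```bash
python3 st.py
```

```text
18.75 [ 0.5852 -0.0192  0.1416] yaw 96.02 F [-0.1  0.8 -1.6] T [-0.028 -0.06   0.036] jx 0.5822 jy -0.06245
```

Request:
step_arm(steps=[[-0.03, -0.001, -0.03, 0, 0, 0, 1], [-0.03, -0.001, 0, 0, 0, 0, 1], [-0.02, -0.001, 0, 0, 0, 0, 1], [0, 0, 0, 0, 0, 0, 1], [0, 0, 0, 0, 0, 0, 1]])

```text
time_s: 19.25
eef_pos: [0.5856, -0.0211, 0.1432]
ee_rot: [-0.0, 0.669, 0.743, 0.0]
contact_force: [-0.4, 1.2, -1.0]
finger_gap: 0.193
gripper_force: 50.0
```

```bash
python3 st.py
```

```text
19.25 [ 0.5856 -0.0211  0.1432] yaw 96.04 F [-0.4  1.2 -1. ] T [0.554 0.086 0.039] jx 0.5825 jy -0.06439
```

Request:
step_arm(steps=[[-0.01, 0, 0, 0, 0, 0, 1], [-0.01, 0, 0, 0, 0, 0, 1], [0, 0, 0, 0, 0, 0, 1], [0, 0, 0, 0, 0, 0, 1], [0, 0, 0, 0, 0, 0, 1]])

```text
time_s: 19.75
eef_pos: [0.5857, -0.0219, 0.1431]
ee_rot: [-0.0, 0.669, 0.743, 0.0]
contact_force: [-0.6, 2.5, -0.1]
finger_gap: 0.193
gripper_force: 50.0
```

```bash
python3 st.py
```

```text
19.75 [ 0.5857 -0.0219  0.1431] yaw 96.04 F [-0.6  2.5 -0.1] T [ 0.863  0.188 -0.037] jx 0.5825 jy -0.06516
```

Request:
step_arm(steps=[[0.06, 0.002, 0, 0, 0, 0, 1], [0, 0, 0, 0, 0, 0.07, 1], [0, 0, 0, 0, 0, 0.09, 1], [0, 0, 0, 0, 0, 0.09, 1], [0, 0, 0, 0, 0, 0.09, 1]])

```text
time_s: 20.25
eef_pos: [0.5861, -0.0214, 0.143]
ee_rot: [0.001, 0.843, 0.538, 0.0]
contact_force: [1.5, -0.3, -2.9]
finger_gap: 0.194
gripper_force: 50.0
```

Request:
step_arm(steps=[[0, 0, 0, 0, 0, 0.09, 1], [0, 0, 0, 0, 0, 0.09, 1], [0, 0, 0, 0, 0, 0.09, 1], [0, 0, 0, 0, 0, 0.09, 1], [0, 0, 0, 0, 0, 0.09, 1]])

```text
time_s: 20.75
eef_pos: [0.5856, -0.0211, 0.143]
ee_rot: [0.0, 0.977, 0.213, -0.0]
contact_force: [-0.3, -0.0, -1.3]
finger_gap: 0.191
gripper_force: 50.0
```

Request:
step_arm(steps=[[0, 0, 0, 0, 0, 0.09, 1], [0, 0, 0, 0, 0, 0.09, 1], [0, 0, 0, 0, 0, 0.08, 1], [0, 0, 0, 0, 0, 0.06, 1], [0, 0, 0, 0, 0, 0, 1]])

```text
time_s: 21.25
eef_pos: [0.5853, -0.021, 0.1429]
ee_rot: [0.001, 0.999, -0.035, -0.0]
contact_force: [-0.8, -0.8, -1.6]
finger_gap: 0.193
gripper_force: 50.0
```

```bash
python3 st.py
```

```text
21.25 [ 0.5853 -0.021   0.1429] yaw -3.97 F [-0.8 -0.8 -1.6] T [-0.097  0.214  0.068] jx 0.5822 jy -0.06419
```

Request:
step_arm(steps=[[0, 0, 0, 0, 0, 0.04, 1], [0, 0, 0, 0, 0, 0.03, 1], [0, 0, 0, 0, 0, 0, 1], [0, 0, 0, 0, 0, 0, 1], [0, 0, 0, 0, 0, 0, 1]])

```text
time_s: 21.75
eef_pos: [0.5853, -0.0208, 0.143]
ee_rot: [0.0, 0.996, -0.088, -0.0]
contact_force: [-1.0, -2.2, -1.3]
finger_gap: 0.194
gripper_force: 50.0
```

```bash
python3 st.py
```

```text
21.75 [ 0.5853 -0.0208  0.143 ] yaw -10.07 F [-1.  -2.2 -1.3] T [-0.362  0.365  0.024] jx 0.5822 jy -0.06406
```

Request:
step_arm(steps=[[0, 0, 0, 0, 0, 0.03, 1], [0, 0, 0, 0, 0, 0.03, 1], [0, 0, 0, 0, 0, 0, 1], [0, 0, 0, 0, 0, 0, 1], [0, 0, 0, 0, 0, 0, 1]])

```text
time_s: 22.25
eef_pos: [0.5852, -0.0206, 0.1429]
ee_rot: [0.0, 0.991, -0.135, -0.0]
contact_force: [-1.5, -2.6, -1.0]
finger_gap: 0.198
gripper_force: 50.0
```

```bash
python3 st.py
```

```text
22.25 [ 0.5852 -0.0206  0.1429] yaw -15.5 F [-1.5 -2.6 -1. ] T [-0.603  0.651  0.195] jx 0.5821 jy -0.06384
```

Torque has risen to 0.195 N m, above the 0.15 needed to turn, so the screw is at its clockwise end. Releasing, lifting and checking.

Request:
step_arm(steps=[[0, 0, 0, 0, 0, -0.08, 1], [0, 0, 0, 0, 0, -0.08, 1], [0, 0, 0, 0, 0, -0.06, 1], [0, 0, 0, 0, 0, 0, 1], [0, 0, -0.2, 0, 0, 0, 1]])

```text
time_s: 22.75
eef_pos: [0.5853, -0.0201, 0.1487]
ee_rot: [-0.0, 0.999, 0.036, -0.0]
contact_force: [0.2, -0.2, -1.7]
finger_gap: 0.191
gripper_force: 50.0
```

Request:
step_arm(steps=[[0, 0, -0.5, 0, 0, 0, 1], [0, 0, -0.9, 0, 0, 0, 1], [-0.66, 0.1, 0, 0, 0, 0, 1], [-0.9, 0.14, 0, 0, 0, 0, 1], [-0.9, 0.14, 0, 0, 0, 0, 1]])

```text
time_s: 23.25
eef_pos: [0.5124, -0.0371, 0.1916]
ee_rot: [-0.0, 0.999, 0.036, 0.001]
contact_force: [-0.1, -0.5, -1.5]
finger_gap: 0.193
gripper_force: 50.0
```

Request:
step_arm(steps=[[-0.9, 0.14, 0, 0, 0, 0, 1], [-0.9, 0.14, 0, 0, 0, 0, 1], [0, 0, 0, 0, 0, 0, 1], [0, 0, 0, 0, 0, 0, 1], [0, 0, 0, 0, 0, 0, 1]])

```text
time_s: 23.75
eef_pos: [0.4608, -0.0491, 0.1915]
ee_rot: [-0.0, 0.999, 0.037, 0.001]
contact_force: [0.3, 0.3, -2.1]
finger_gap: 0.193
gripper_force: 50.0
```

```bash
python3 st.py
python3 - <<'E'
from h import *
d=shot('wrist','w7'); W=cloud(d); z=W[...,2]
th=np.radians(4.24); ey=np.array([-np.sin(th),np.cos(th)])
m=(z>.0765)&(z<.09)&(np.hypot(W[...,0]-.585,W[...,1]+.019)<.035)
P=W[m]; c=cv2.minEnclosingCircle((P[:,:2]*1000).astype(np.float32)); print('screw',c,np.array(c[0])@ey)
g=cv2.cvtColor(d['img'],cv2.COLOR_RGB2GRAY).astype(float); fl=240/np.tan(np.radians(float(d['fovy']))/2); P=np.array(d['pose']); print(P[:3,3])
def pj(p): c=P[:3,:3].T@(np.array(p)-P[:3,3]); return d['cx']-fl*c[0]/c[2], d['cy']+fl*c[1]/c[2]
u,v=[int(x) for x in pj([.5095,-.058,.05])]; print(u,v)
for k in(v-6,v,v+6):
    h=W[k,:,2]; cols=np.arange(u-15,u+15); print(k,h[cols].round(3),g[k,cols].astype(int))
us,vs=[int(x) for x in pj([.586,-.019,.08])]; print(us,vs)
u0,v0=min(u,us)-30,max(0,min(v,vs)-30)
I=d['img'][v0:v0+150,u0:u0+200,::-1];print('crop',u0,v0); cv2.imwrite('pics/c7.png',cv2.resize(I,None,fx=4,fy=4,interpolation=cv2.INTER_CUBIC))
E
```

```text
23.75 [ 0.4608 -0.0491  0.1915] yaw 4.2 F [ 0.3  0.3 -2.1] T [0.025 0.102 0.024] jx 0.4559 jy -0.08304
screw ((586.4523315429688, -20.34107208251953), 14.521017074584961) -63.64442310727888
[ 0.53570464 -0.04333794  0.34799476]
338 159
153 [0.067 0.066 0.065 0.067 0.065 0.064 0.067 0.065 0.064 0.067 0.066 0.064
 0.064 0.067 0.067 0.065 0.064 0.044 0.046 0.045 0.044 0.045 0.045 0.046
 0.044 0.045 0.046 0.046 0.045 0.044] [248 248 248 248 247 247 247 246 246 247 246 242 225 179 145 130 109  78
  54  49  50  49  49  49  49  50  50  50  50  49]
159 [0.066 0.065 0.065 0.067 0.066 0.066 0.065 0.067 0.065 0.065 0.066 0.065
 0.064 0.065 0.065 0.066 0.065 0.045 0.047 0.046 0.046 0.046 0.046 0.045
 0.047 0.046 0.046 0.047 0.045 0.045] [248 248 248 247 247 247 247 246 246 246 244 231 188 150 138 124  98  69
  52  49  49  49  49  48  49  49  49  50  50  49]
165 [0.065 0.065 0.065 0.066 0.065 0.065 0.066 0.065 0.065 0.065 0.065 0.065
 0.066 0.064 0.066 0.064 0.065 0.047 0.046 0.044 0.046 0.046 0.045 0.047
 0.045 0.046 0.045 0.046 0.046 0.045] [248 248 248 248 247 247 247 247 247 246 242 225 179 148 137 123  96  64
  47  42  42  43  43  43  42  44  45  45  46  46]
287 33
crop 257 3
```

View pics/c7.png

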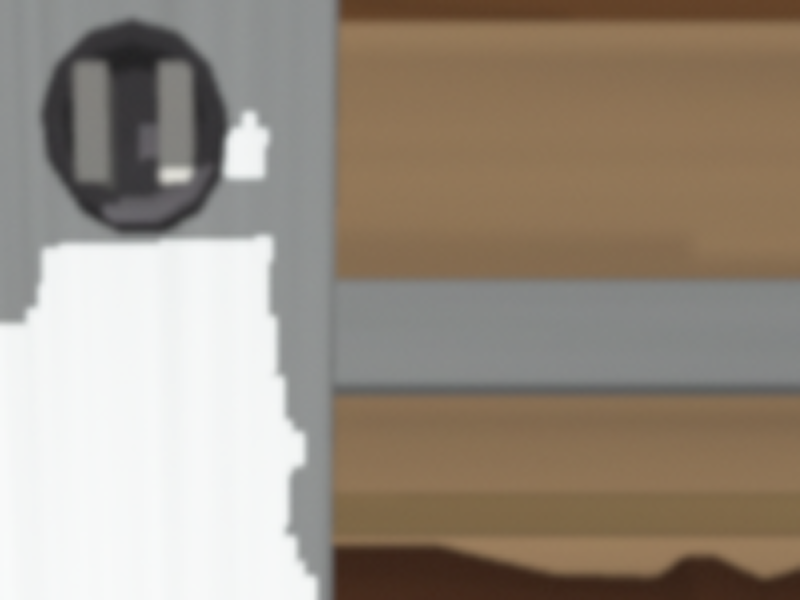

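c7 shows the screw slot at (130,125) back across the rail, so it is locked, and the plate's edge meets the spindle at crop column 333 with no visible gap. I'll repeat the w2 view from the same pose to compare the spindle's position.

Request:
step_arm(steps=[[-0.4, 0.35, 0, 0, 0, 0, 1], [-0.345, 0.357, 0, 0, 0, 0, 1], [0, 0, 0, 0, 0, 0, 1], [0, 0, 0, 0, 0, 0, 1], [0, 0, 0, 0, 0, 0, 1]])

```text
time_s: 24.3
eef_pos: [0.4391, -0.0722, 0.1911]
ee_rot: [-0.0, 0.999, 0.037, 0.0]
contact_force: [0.9, 0.3, -2.4]
finger_gap: 0.196
gripper_force: 50.0
```

```bash
python3 st.py
python3 - <<'E'
from h import *
d=shot('wrist','w8')
th=np.radians(4.24); ey=np.array([-np.sin(th),np.cos(th)])
for f in('w2','w8'):
    d=load(f);g=cv2.cvtColor(d['img'],cv2.COLOR_RGB2GRAY).astype(float); W=cloud(d); print(f,d['pose'][:3,3])
    fl=240/np.tan(np.radians(float(d['fovy']))/2); P=np.array(d['pose'])
    def pj(p): c=P[:3,:3].T@(np.array(p)-P[:3,3]); return d['cx']-fl*c[0]/c[2], d['cy']+fl*c[1]/c[2]
    u,v=[int(round(x)) for x in pj([.5185,-.178,.045])]
    for k in(v-6,v,v+6):
        h=W[k,:,2]; sp=[i for i in range(u-20,u+30) if abs(h[i]-.044)<.007]; b=max(sp)+.5
        print('far',k,b,pt(d,b,k,.046)[:2]@ey)
    u,v=[int(round(x)) for x in pj([.5095,-.058,.046])]
    for k in(v-6,v,v+6):
        h=W[k,:,2]; sp=[i for i in range(u-20,u+30) if abs(h[i]-.044)<.006]; a=min(sp)-.5; print('near',k,a,pt(d,a,k,.048)[:2]@ey, h[int(a)-4:int(a)+4].round(3))
E
```

```text
24.3 [ 0.4391 -0.0722  0.1911] yaw 4.22 F [ 0.9  0.3 -2.4] T [0.096 0.11  0.002] jx 0.4326 jy -0.10444
w2 [ 0.51533512 -0.06609082  0.34760761]
far 122 472.5 -0.21489469899263658
far 128 471.5 -0.2146126733797215
far 134 471.5 -0.21506777382162356
near 122 309.5 -0.0954123882696078 [0.016 0.017 0.017 0.017 0.017 0.044 0.045 0.047]
near 128 309.5 -0.09537710115690043 [0.016 0.017 0.018 0.016 0.018 0.045 0.045 0.046]
near 134 309.5 -0.09534152363135884 [0.016 0.016 0.015 0.018 0.017 0.045 0.045 0.046]
w8 [ 0.51418296 -0.06636997  0.34751216]
far 120 472.5 -0.2148776166245457
far 126 472.5 -0.21532965112078647
far 132 472.5 -0.21578539285682724
near 121 311.5 -0.09704802156373672 [0.065 0.065 0.059 0.033   nan 0.047 0.047 0.045]
near 127 310.5 -0.09628811499518306 [0.066 0.065 0.066 0.06  0.036 0.045 0.047 0.047]
near 133 309.5 -0.0955219723738974 [0.066 0.067 0.066 0.066 0.062 0.038 0.045 0.044]
```

The far end of the spindle shifted by no more than about 0.5 mm (resolution level), and the gap is closed. Returning the key.

Request:
step_arm(steps=[[-0.045, 0.933, 0, 0, 0, 0, 1], [-0.045, 0.933, 0, 0, 0, 0, 1], [-0.045, 0.933, 0, 0, 0, 0, 1], [-0.045, 0.933, 0, 0, 0, 0, 1], [-0.045, 0.933, 0, 0, 0, 0, 1]])

```text
time_s: 24.85
eef_pos: [0.4427, -0.2131, 0.191]
ee_rot: [-0.0, 0.999, 0.037, 0.0]
contact_force: [-0.0, -0.5, -1.7]
finger_gap: 0.196
gripper_force: 50.0
```

Request:
step_arm(steps=[[-0.045, 0.933, 0, 0, 0, 0, 1], [-0.045, 0.933, 0, 0, 0, 0, 1], [-0.045, 0.933, 0, 0, 0, 0, 1], [-0.045, 0.933, 0, 0, 0, 0, 1], [-0.045, 0.933, 0, 0, 0, 0, 1]])

```text
time_s: 25.35
eef_pos: [0.4464, -0.3532, 0.1908]
ee_rot: [-0.0, 0.999, 0.037, 0.0]
contact_force: [1.1, -0.4, -1.2]
finger_gap: 0.196
gripper_force: 50.0
```

Request:
step_arm(steps=[[0, 0, 0, 0, 0, -0.037, 1], [0, 0, 0.5, 0, 0, 0, 1], [0, 0, 0.5, 0, 0, 0, 1], [0, 0, 0.5, 0, 0, 0, 1], [0, 0, 0, 0, 0, 0, 1]])

```text
time_s: 25.85
eef_pos: [0.4454, -0.3513, 0.1441]
ee_rot: [-0.001, 0.998, 0.066, -0.001]
contact_force: [0.1, -0.6, -0.7]
finger_gap: 0.195
gripper_force: 50.0
```

```bash
python3 st.py
```

```text
25.85 [ 0.4454 -0.3513  0.1441] yaw 7.6 F [ 0.1 -0.6 -0.7] T [0.079 0.17  0.012] jx 0.4182 jy -0.38323
```

Request:
step_arm(steps=[[0.018, 0.03, 0.3, 0, 0, 0, 1], [0, 0, 0.4, 0, 0, 0, 1], [0, 0, 0.4, 0, 0, 0, 1], [0, 0, 0.4, 0, 0, 0, 1], [0, 0, 0.3, 0, 0, 0, 1]])

```text
time_s: 26.35
eef_pos: [0.4463, -0.353, 0.0907]
ee_rot: [-0.0, 0.998, 0.066, -0.0]
contact_force: [-0.7, 0.7, -0.5]
finger_gap: 0.195
gripper_force: 50.0
```

Request:
step_arm(steps=[[0, 0, 0.06, 0, 0, 0, 1], [0, 0, 0.04, 0, 0, 0, 1], [0, 0, 0, 0, 0, 0, 1], [0, 0, 0, 0, 0, 0, 1], [0, 0, 0, 0, 0, 0, 1]])

```text
time_s: 26.85
eef_pos: [0.4469, -0.3534, 0.0895]
ee_rot: [0.0, 0.998, 0.066, 0.0]
contact_force: [-0.7, -0.8, -1.1]
finger_gap: 0.185
gripper_force: 50.0
```

```bash
python3 st.py
```

```text
26.85 [ 0.4469 -0.3534  0.0895] yaw 7.56 F [-0.7 -0.8 -1.1] T [0.015 0.092 0.018] jx 0.4196 jy -0.38548
```

Request:
step_arm(steps=[[-0.02, -0.03, 0.04, 0, 0, 0, 1], [0, 0, 0.04, 0, 0, 0, 1], [0, 0, 0.02, 0, 0, 0, 1], [0, 0, 0, 0, 0, 0, 1], [0, 0, 0, 0, 0, 0, 1]])

```text
time_s: 27.35
eef_pos: [0.4459, -0.3523, 0.0863]
ee_rot: [-0.0, 0.998, 0.066, 0.0]
contact_force: [-2.1, 1.6, 4.7]
finger_gap: 0.195
gripper_force: 50.0
```

```bash
python3 st.py
```

```text
27.35 [ 0.4459 -0.3523  0.0863] yaw 7.56 F [-2.1  1.6  4.7] T [0.472 0.55  0.009] jx 0.4186 jy -0.38434
```

The key is seated on its collar (4.7 N upward at the original height). Releasing and lifting.

Request:
step_arm(force=10, steps=[[0, 0, 0, 0, 0, 0, 0.4], [0, 0, 0, 0, 0, 0, 0.2], [0, 0, 0, 0, 0, 0, -0.2], [0, 0, 0, 0, 0, 0, -0.6], [0, 0, 0, 0, 0, 0, -1]])

```text
time_s: 27.85
eef_pos: [0.4459, -0.3525, 0.086]
ee_rot: [0.0, 0.998, 0.066, -0.0]
contact_force: [0.0, 0.3, -0.1]
finger_gap: 0.58
gripper_force: 0.0
```

Request:
step_arm(steps=[[0, 0, 0, 0, 0, 0, -1], [0, 0, 0, 0, 0, 0, -1], [0, 0, 0, 0, 0, 0, -1], [0, 0, -0.3, 0, 0, 0, -1], [0, 0, -0.6, 0, 0, 0, -1]])

```text
time_s: 28.35
eef_pos: [0.4452, -0.3519, 0.1128]
ee_rot: [-0.001, 0.998, 0.066, -0.001]
contact_force: [0.5, -0.1, 0.4]
finger_gap: 0.985
gripper_force: 0.0
```

Request:
step_arm(steps=[[0, 0, -0.8, 0, 0, 0, -1], [0, 0, -0.9, 0, 0, 0, -1], [0, 0, -0.9, 0, 0, 0, -1], [0, 0, -0.9, 0, 0, 0, -1], [0, 0, 0, 0, 0, 0, -1]])

```text
time_s: 28.85
eef_pos: [0.4474, -0.354, 0.2224]
ee_rot: [0.002, 0.998, 0.066, 0.003]
contact_force: [-0.2, -0.1, -0.1]
finger_gap: 1.001
gripper_force: 0.0
```

Run:
```python
from h import *
d=shot('side','s9'); W=cloud(d); z=W[...,2]
c=np.array([.446,-.352])
w=shot('wrist','w9'); V=cloud(w)
for X in(W,V):
    m=(np.hypot(X[...,0]-c[0],X[...,1]-c[1])<.045)&(X[...,2]>.126)&(X[...,2]<.14)
    print('handle',m.sum(),X[m].mean(0),X[m][:,2].max(),cv2.minAreaRect((X[m][:,:2]*1000).astype(np.float32)))
s=readout.get_state(); print(s['time_s'],s['eef_pos'],s['finger_gap'])
cv2.imwrite('pics/c9.png',d['img'][150:480,150:590,::-1])
```

```text
handle 300 [ 0.44141737 -0.35272117  0.12959316] 0.13376718474189764 ((442.6748962402344, -352.1458740234375), (40.36789321899414, 18.58749008178711), 5.889562606811523)
handle 1533 [ 0.44683061 -0.35196756  0.12898829] 0.13129949517910883 ((446.0569152832031, -352.1077880859375), (39.29459762573242, 17.9307861328125), 7.1185431480407715)
28.95 [ 0.44613499 -0.35257215  0.21889723] 0.9984761697785222
```

View pics/c9.png

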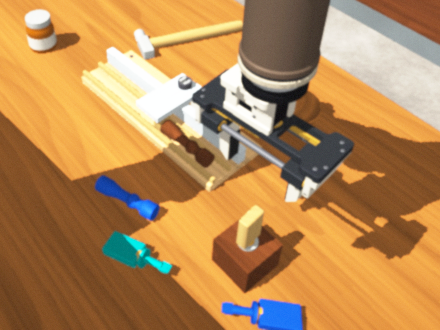

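c9 shows the key upright in its holder at (250,228), the stop locked against the spindle at (165,125), and the jar and hammer undisturbed. The look-alikes lie flat. The w1 cloud, taken before any contact, already had no points above 70 mm there, so they toppled by themselves. Handing in.

```bash
python3 -c "
from bench import workorder
print(workorder.close_job())"
```

```text
the job is handed in; nothing more can be done
None
```

The job is handed in at about 29 s: the screw is turned fully clockwise, the stop sits against the spindle end (shift 0.5 mm or less) and the key is back upright in its holder; jar and hammer looked undisturbed and I never went near the bowl, though the blue and turquoise look-alike keys fell over early on, before any contact I made.

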